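# Put the shop fluids back on their own drip trays

### The job

The four shop fluids on the bench have been put back on each other's drip trays. Move each container onto the tray of its own cap's colour, set down (not dropped) upright and flat near the middle of the tray; one tray takes one container, and the empty black rubber mat is free to park a container on while you change them over. Keep every container upright all the time and leave the black work light standing where it is.

Things in the scene. Friction and masses are not known exactly. Their poses are not given: they have to be found in the camera images.
- red_bottle: white squeeze bottle with a red screw cap and a red band round its side; round, 50 mm diameter, 122 mm high over all; the red cap (the place to grip) is a cylinder 34 mm in diameter from 86 to 114 mm above the underside, with a small nozzle 16 mm wide above it up to 122 mm. About 0.22 kg, stands upright. Origin: centre of the underside; z up along the axis. At the start it stands on a tray of another colour.
- blue_tub: white grease tub with a blue screw lid and a blue band; round, 50 mm diameter, 84 mm high; the blue lid (the place to grip) is 48 mm in diameter (50 mm over its ribs) from 58 to 84 mm above the underside. About 0.25 kg, stands upright. Origin: centre of the underside; z up along the axis. At the start it stands on a tray of another colour.
- green_bottle: white square bottle, 40 x 40 mm, with a green round cap and a green band; 108 mm high; the green cap (the place to grip) is 36 mm in diameter from 80 to 108 mm above the underside. About 0.20 kg, stands upright. Origin: centre of the underside; z up along the axis. At the start it stands on a tray of another colour.
- yellow_can: bare metal can with a yellow band, a cone top and a yellow cap; round, 48 mm diameter, 112 mm high; the yellow cap (the place to grip) is 30 mm in diameter from 88 to 112 mm above the underside. About 0.24 kg, stands upright. Origin: centre of the underside; z up along the axis. At the start it stands on a tray of another colour.
- red_tray: red plastic drip tray, square, 92 x 92 mm, 12 mm high over its rim; inside 84 x 84 mm, its flat floor 4 mm above the bench. Does not slide. Origin: centre of the underside, on the bench; x and y along its sides, z up. At the start one container of another colour stands on it.
- blue_tray: blue plastic drip tray, square, 92 x 92 mm, 12 mm high over its rim; inside 84 x 84 mm, its flat floor 4 mm above the bench. Does not slide. Origin: centre of the underside, on the bench; x and y along its sides, z up. At the start one container of another colour stands on it.
- green_tray: green plastic drip tray, square, 92 x 92 mm, 12 mm high over its rim; inside 84 x 84 mm, its flat floor 4 mm above the bench. Does not slide. Origin: centre of the underside, on the bench; x and y along its sides, z up. At the start one container of another colour stands on it.
- yellow_tray: yellow plastic drip tray, square, 92 x 92 mm, 12 mm high over its rim; inside 84 x 84 mm, its flat floor 4 mm above the bench. Does not slide. Origin: centre of the underside, on the bench; x and y along its sides, z up. At the start one container of another colour stands on it.
- mat: black rubber mat, square, 92 x 92 mm, 4 mm thick, flat, no rim, empty at the start: the free spot. Does not slide. Origin: centre of the underside, on the bench; x and y along its sides, z up.
- work_light: black work light standing upright on its round foot (44 mm diameter); body 26 x 36 mm, 107 mm high over all, about 0.25 kg. Origin: centre of the underside; z up along its axis. A bystander: leave it standing where it is.
Things that resemble listed ones, but are neither listed nor needed, are in the scene too. Several things have the shape of the green_tray; the one meant has the colours described above.

How it is judged:
By the outcome, as a careful person would: the job done as asked, in the order asked, and still so for the second after the job is handed in, with the robot touching nothing.
It also fails if it takes over 136 s, if anything falls off the work surface, if the arm or the gripper's body presses on something with over 40 N, if the wrist force passes 120 N, or if a joint passes its speed limit or range.

### The arm

A 6-joint arm with a two-finger parallel gripper is mounted at the origin on the work surface. World frame = base frame: x ahead of the robot, y to its left, z up, the work surface at z = 0. Lengths are in m, angles in rad, forces in N, time in s.
With the tool pointing down it reaches from about 0.4 to 0.925 m from the base axis. Payload 12.5 kg.
Tool frame: the origin (TCP) lies at the very end of the fingers, on their centre line; the grasp point (between the pads) lies 19 mm behind it; z points along the fingers, y is the line along which they close (so a half turn about z gives the same grasp; the last joint's range is limited). The gripper opens to 95 mm and grips with 3 to 60 N. Pads are 20 mm wide; open, the fingers measure 119 mm over their backs; the gripper's body (75 mm by 180 mm) begins 59 mm behind the grasp point.
Start: joints at [-1.329, 0.491, 1.559, -0, 1.092, -0.106], TCP at [0.213, -0.588, 0.215] pointing down, gripper open.
Joint ranges: [-3.1, 3.1], [-0.84, 2.19], [0.05, 2.79], [-1.13, 4.28], [0.06, 2.93], [-2.69, 2.69]. Speed limits (rad/s): [2.22, 2.22, 2.79, 3.14, 3.14, 3.14].

### API

Orientations are given as a rotation vector (axis times angle).
In Python, from station import r gives the robot as it stands. The module is installed in compiled form; this text tells all that it offers.
- The arm moves only by the shell command python3 -m jog 'ROWS' [FORCE]. ROWS is JSON, a list of rows, each an object with "translation": the shift along the tool's x, y, z in cm, a list of three; "delta_rot": the turn, a rotation vector about the tool's x, y, z in degrees, a list of three; "hand": the opening, from -1 (shut) to 1 (fully open). A call has 1 to 10 rows; each row shifts and turns the commanded pose from where the row before left it, along the tool's axes as they then stand; what a row does not reach is not made up. A row lasts 1/8 s, in which the tool goes at most 62.5 mm and 10.7 degrees, less where a joint would pass 70% of its speed; a pose out of reach is approached as far as the arm can. A call is refused whole if a number of a shift passes 6.25 or a number of a turn 10.7, either way. A call with a gripper value outside its range is refused whole. The fingers move at their own pace and stop on an object; FORCE is the grip in N (left out, the last holds). Time passes only in rows, so rows that do not move let the fingers close. It gives the time, the measured TCP pose, the force, the opening and the grip force at its end, in the units of the state.
- r.observe(): the state, without advancing time (a new reading comes with each control period).
- r.read_camera(name): name is "side" or "top"; returns the picture (420x560x3 uint8, red, green, blue); there is no depth.
- r.camera_params(name): a dict with "intrinsics" (3x3 intrinsics, pixels), "k1" (the pictures are not rectified: a ray, as slopes to the right and down, at radius r is drawn at 1 + k1 r^2 times it, then the intrinsics apply), "R" (3x3) and "t" (3): a world point X has camera coordinates R X + t. Camera axes: x right, y down, z forward; pixel columns grow to the right and rows downward; lengths in m; the calibration is good to about 2 mm. A picture is of the moment at which its call begins. camera_params takes no time and is no camera call.
- r.finish_job(): hands the job in; it is judged then, once.
The state is a dict: "time": time; "joint_pos": joint angles; "joint_vel": joint speeds; "joint_efforts": joint torques, N m; "tool_pos": TCP position; "tool_rot": TCP orientation; "ft_force": force on the tool from outside, world axes, zero at the start; "moment": the same for the moment, N m; "grip_width": finger opening in m; "finger_force": force on a finger pad.
Only numpy, scipy, OpenCV 4.12 (cv2) and the standard library are available. Lean on these libraries where they do the work, as an engineer would, in place of code of your own. Each camera call takes 0.05 s, during which the arm holds its last target. There are 200 camera calls.

## Working session

There is one attempt and no reset: what is moved stays moved. The work goes in short steps, Python scripts to look and compute and a shell command to move; the robot and the scene stay as the last step left them, time stands still between calls to the robot, and variables do not carry over. Pictures are saved under pics/ and viewed, at most 14 in all, crops included, and the job is handed in when it is done.

```bash
mkdir -p pics; python3 - <<'E'
from station import r
import cv2
for n in("top","side"):
    im=r.read_camera(n); cv2.imwrite(f"pics/{n}0.png",cv2.resize(im[:,:,::-1],(784,588),interpolation=cv2.INTER_CUBIC))
    cv2.imwrite(f"raw_{n}0.png",im[:,:,::-1])
    p=r.camera_params(n); print(n,p)
print(r.observe())
E
```

```text
top {'intrinsics': array([[449.57594268,   0.        , 282.29787139],
       [  0.        , 449.57594268, 219.52763942],
       [  0.        ,   0.        ,   1.        ]]), 'k1': 0.007496554061835151, 'R': array([[ 0.0270623 , -0.99960421, -0.00768498],
       [-0.99498202, -0.02619478, -0.096564  ],
       [ 0.09632447,  0.01025966, -0.99529711]]), 't': array([0.00209762, 0.47654928, 0.87812368])}
side {'intrinsics': array([[442.65072323,   0.        , 278.35884103],
       [  0.        , 442.65072323, 207.87694768],
       [  0.        ,   0.        ,   1.        ]]), 'k1': -0.13090737159388566, 'R': array([[-0.96049099, -0.27762204, -0.0195721 ],
       [-0.11431563,  0.45766099, -0.88174733],
       [ 0.25374988, -0.84467297, -0.47131579]]), 't': array([0.43712637, 0.10277209, 0.95707096])}
{'time': 0.1, 'joint_pos': array([-1.32857349e+00,  4.91488130e-01,  1.55939271e+00,  1.41762984e-05,
        1.09166845e+00, -1.05645959e-01]), 'joint_vel': array([ 0.00054276, -0.00122763, -0.00053081,  0.00182137, -0.00110224,
        0.0009551 ]), 'joint_efforts': array([ 2.29081583e-03, -6.13622046e+01, -2.58605576e+01,  6.93572522e-02,
        4.70319309e-02, -1.33104697e-05]), 'tool_pos': array([ 0.21300677, -0.58736099,  0.21412566]), 'tool_rot': array([-3.09325169e+00, -5.43504541e-01,  8.28009114e-05]), 'ft_force': array([0.03596453, 0.23132914, 0.01357736]), 'moment': array([ 0.01878819, -0.0291494 , -0.01529948]), 'finger_force': 0.0, 'grip_width': 0.0950576471913778}
```

View pics/top0.png

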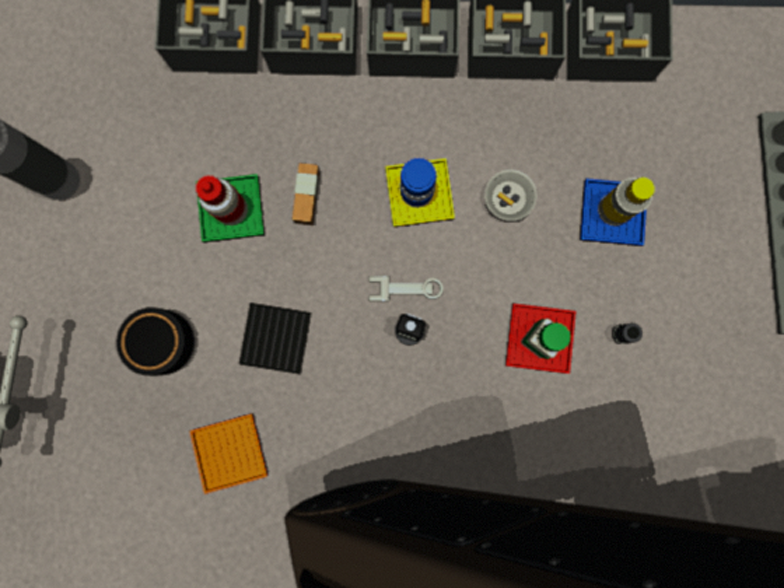

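View pics/side0.png

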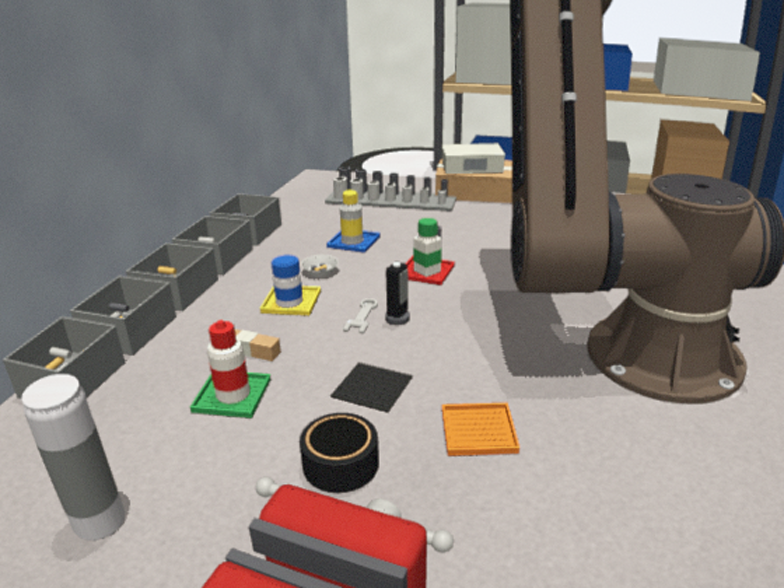

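Top view (784-px scale): red bottle, cap (210,188), is on the green tray (232,208). Blue tub (418,170) is on the yellow tray (420,192). Yellow can (642,190) is on the blue tray (613,212). Green bottle (555,337) is on the red tray (541,338). The mat is at (275,338) and the work light at (408,328).

Things shaped like the green tray: green (232,208), yellow (420,192), blue (613,212), red (541,338) and an unlisted orange one (229,453). Only the first is green.

```bash
cat > h.py <<'E'
import numpy as np, cv2
from station import r
def ray(name,uv,z):
    p=r.camera_params(name);K=p["intrinsics"];uv=np.atleast_2d(np.float64(uv))
    d=cv2.undistortPoints(uv[:,None],K,np.array([p["k1"],0,0,0.]))[:,0]
    d=np.c_[d,np.ones(len(d))]@p["R"]; c=-p["R"].T@p["t"]
    return c+d*((z-c[2])/d[:,2])[:,None]
def mask(im,col):
    h,s,v=cv2.split(cv2.cvtColor(im,cv2.COLOR_BGR2HSV))
    if col=="black": return ((v<45)).astype(np.uint8)
    lo,hi={"red":(-6,6),"blue":(100,125),"green":(50,80),"yellow":(26,34)}[col]
    hh=(h.astype(int)+20)%180-20
    return ((hh>=lo)&(hh<=hi)&(s>130)&(v>50)).astype(np.uint8)
def blobs(im,col,amin=60):
    m=mask(im,col); c,_=cv2.findContours(m,cv2.RETR_EXTERNAL,cv2.CHAIN_APPROX_NONE)
    return sorted([k for k in c if cv2.contourArea(k)>amin],key=lambda k:-cv2.contourArea(k))
E
python3 - <<'E'
from h import *
im=cv2.imread("raw_top0.png")
for c in("red","blue","green","yellow","black"):
    for k in blobs(im,c)[:6]:
        x,y,w,h=cv2.boundingRect(k)
        if y+h>330: continue
        (cx,cy),rad=cv2.minEnclosingCircle(k)
        hull=cv2.convexHull(k)[:,0].astype(float)
        P=ray("top",hull,.012 if c!="black" else .004)[:,:2].astype(np.float32)
        R=cv2.minAreaRect(P)
        zt={"red":.118,"blue":.088,"green":.112,"yellow":.116}.get(c,.1)
        print(c,int(cv2.contourArea(k)),(round(cx),round(cy),round(rad,1)),"rect",np.round(R[0],4),np.round(R[1],3),round(R[2]),"cap",ray("top",(cx,cy),zt)[0,:2].round(4))
crop=im[110:260,80:480]; cv2.imwrite("pics/crop.png",cv2.resize(crop,(800,300),interpolation=cv2.INTER_CUBIC))
E
```

```text
red 2014 (386, 242, 31.6) rect [ 0.4389 -0.195 ] [0.093 0.092] 84 cap [ 0.4327 -0.1718]
red 253 (149, 134, 9.6) rect [0.6479 0.2956] [0.038 0.037] 3 cap [0.617  0.2617]
blue 1091 (438, 151, 30.8) rect [ 0.6273 -0.3013] [0.092 0.092] 86 cap [ 0.6072 -0.2759]
blue 454 (299, 125, 12.9) rect [ 0.6749 -0.0133] [0.051 0.048] 1 cap [ 0.6501 -0.0119]
green 943 (164, 148, 30.2) rect [0.6189 0.2632] [0.092 0.091] 8 cap [0.593  0.2346]
green 282 (397, 240, 10.3) rect [ 0.442  -0.2163] [0.036 0.038] 2 cap [ 0.4364 -0.1919]
yellow 1103 (300, 137, 30.4) rect [ 0.6497 -0.0157] [0.093 0.092] 9 cap [ 0.6197 -0.0135]
yellow 205 (458, 135, 8.7) rect [ 0.6622 -0.3427] [0.033 0.036] 28 cap [ 0.6311 -0.3027]
black 2056 (111, 244, 27.6) rect [0.4201 0.3631] [0.096 0.111] 2 cap [0.4164 0.3259]
black 1811 (196, 241, 30.2) rect [0.4291 0.1894] [0.089 0.089] 82 cap [0.4253 0.1705]
black 1222 (438, 30, 41.9) rect [ 0.8941 -0.3106] [0.126 0.152] 0 cap [ 0.8392 -0.2714]
black 1181 (152, 25, 40.2) rect [0.8874 0.311 ] [0.114 0.153] 1 cap [0.8364 0.2741]
black 1040 (29, 109, 32.4) rect [0.6776 0.5626] [0.139 0.067] 63 cap [0.6647 0.4952]
```

View pics/crop.png

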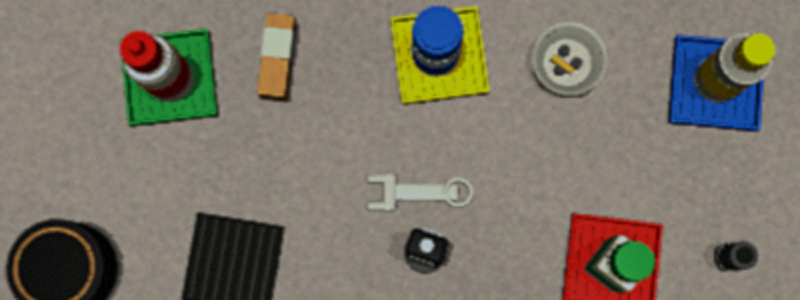

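All four tray outlines measure 92 x 92 mm, and the caps match their sizes. Only the tray at crop (170,77) is green, and the red bottle stands on it. I'll level the tool's yaw and go above the green bottle.

```bash
python3 -m jog '[{"translation":[0,0,0],"delta_rot":[0,0,9.95],"hand":1},{"translation":[0,0,0],"delta_rot":[0,0,9.95],"hand":1},{"translation":[2.8,-4.95,0],"delta_rot":[0,0,0],"hand":1},{"translation":[2.8,-4.95,0],"delta_rot":[0,0,0],"hand":1},{"translation":[2.8,-4.95,0],"delta_rot":[0,0,0],"hand":1},{"translation":[2.8,-4.95,0],"delta_rot":[0,0,0],"hand":1},{"translation":[2.8,-4.95,0],"delta_rot":[0,0,0],"hand":1},{"translation":[2.8,-4.95,0],"delta_rot":[0,0,0],"hand":1},{"translation":[2.8,-4.95,0],"delta_rot":[0,0,0],"hand":1},{"translation":[2.7,-4.85,0],"delta_rot":[0,0,0],"hand":1}]' 25; python3 -m jog '[{"translation":[0,0,0],"delta_rot":[0,0,0],"hand":1},{"translation":[0,0,0],"delta_rot":[0,0,0],"hand":1}]'
```

```text
time: 1.35
tool_pos: [0.4365, -0.1907, 0.2146]
tool_rot: [3.142, 0.001, 0.0]
ft_force: [0.3, -0.6, 0.3]
grip_width: 0.0956
finger_force: 0.0
time: 1.6
tool_pos: [0.4357, -0.1927, 0.2145]
tool_rot: [3.141, 0.002, -0.0]
ft_force: [-0.2, -0.7, -0.2]
grip_width: 0.0954
finger_force: 0.0
```

```bash
python3 -m jog '[{"translation":[0,0,4],"delta_rot":[0,0,0],"hand":1},{"translation":[0,0,4],"delta_rot":[0,0,0],"hand":1},{"translation":[0,0,3],"delta_rot":[0,0,0],"hand":1},{"translation":[0,0,1.65],"delta_rot":[0,0,0],"hand":1},{"translation":[0,0,0],"delta_rot":[0,0,0],"hand":-1},{"translation":[0,0,0],"delta_rot":[0,0,0],"hand":-1},{"translation":[0,0,0],"delta_rot":[0,0,0],"hand":-1},{"translation":[0,0,0],"delta_rot":[0,0,0],"hand":-1},{"translation":[0,0,0],"delta_rot":[0,0,0],"hand":-1},{"translation":[0,0,0],"delta_rot":[0,0,0],"hand":-1}]' 25; python3 -m jog '[{"translation":[0,0,0],"delta_rot":[0,0,0],"hand":-1},{"translation":[0,0,0],"delta_rot":[0,0,0],"hand":-1},{"translation":[0,0,0],"delta_rot":[0,0,0],"hand":-1},{"translation":[0,0,0],"delta_rot":[0,0,0],"hand":-1}]'
```

```text
time: 2.85
tool_pos: [0.4359, -0.1925, 0.0882]
tool_rot: [3.141, 0.001, 0.0]
ft_force: [0.6, 0.2, 0.8]
grip_width: 0.0404
finger_force: 0.0
time: 3.35
tool_pos: [0.4359, -0.1925, 0.0881]
tool_rot: [3.141, 0.001, 0.0]
ft_force: [-0.7, -0.5, 1.4]
grip_width: 0.0356
finger_force: 25.0
```

```bash
python3 -m jog '[{"translation":[0,0,-1],"delta_rot":[0,0,0],"hand":-1},{"translation":[0,0,-3],"delta_rot":[0,0,0],"hand":-1},{"translation":[0,0,-4],"delta_rot":[0,0,0],"hand":-1},{"translation":[0,0,-4],"delta_rot":[0,0,0],"hand":-1},{"translation":[0,0,-3],"delta_rot":[0,0,0],"hand":-1},{"translation":[0,-1,0],"delta_rot":[0,0,0],"hand":-1},{"translation":[0,-2.5,0],"delta_rot":[0,0,0],"hand":-1},{"translation":[0,-4,0],"delta_rot":[0,0,0],"hand":-1},{"translation":[0,-4,0],"delta_rot":[0,0,0],"hand":-1},{"translation":[0,-4,0],"delta_rot":[0,0,0],"hand":-1}]'; python3 -m jog '[{"translation":[0,-4,0],"delta_rot":[0,0,0],"hand":-1},{"translation":[0,-4,0],"delta_rot":[0,0,0],"hand":-1},{"translation":[0,-4,0],"delta_rot":[0,0,0],"hand":-1},{"translation":[-0.3,-4,0],"delta_rot":[0,0,0],"hand":-1},{"translation":[-0.4,-3.5,0],"delta_rot":[0,0,0],"hand":-1},{"translation":[0,-2.1,0],"delta_rot":[0,0,0],"hand":-1},{"translation":[0,-1,0],"delta_rot":[0,0,0],"hand":-1},{"translation":[0,0,0],"delta_rot":[0,0,0],"hand":-1},{"translation":[0,0,0],"delta_rot":[0,0,0],"hand":-1}]'
python3 - <<'E'
from h import *
a=cv2.resize(r.read_camera("top")[120:330,100:500,::-1],(800,420)); cv2.imwrite("pics/s1.png",a)
E
```

```text
time: 4.6
tool_pos: [0.4348, -0.0357, 0.237]
tool_rot: [-3.141, -0.0, 0.003]
ft_force: [0.7, 0.3, -2.9]
grip_width: 0.0356
finger_force: 25.0
time: 5.72
tool_pos: [0.4285, 0.1879, 0.2379]
tool_rot: [3.141, -0.0, -0.001]
ft_force: [-0.6, 0.6, -2.4]
grip_width: 0.0357
finger_force: 25.0
```

View pics/s1.png

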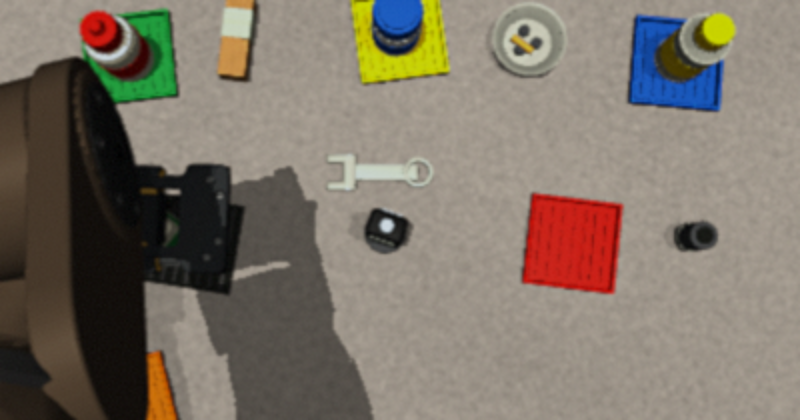

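The red tray, crop (573,243), is free and the green bottle hangs over the mat. Lowering it.

```bash
python3 -m jog '[{"translation":[0,0,2],"delta_rot":[0,0,0],"hand":-1},{"translation":[0,0,4],"delta_rot":[0,0,0],"hand":-1},{"translation":[0,0,4],"delta_rot":[0,0,0],"hand":-1},{"translation":[0,0,3],"delta_rot":[0,0,0],"hand":-1},{"translation":[0,0,1],"delta_rot":[0,0,0],"hand":-1},{"translation":[0,0,0.5],"delta_rot":[0,0,0],"hand":-1},{"translation":[0,0,0.25],"delta_rot":[0,0,0],"hand":-1},{"translation":[0,0,0.1],"delta_rot":[0,0,0],"hand":-1},{"translation":[0,0,0.1],"delta_rot":[0,0,0],"hand":-1},{"translation":[0,0,0],"delta_rot":[0,0,0],"hand":-1}]'
```

```text
time: 7.02
tool_pos: [0.4287, 0.1885, 0.0888]
tool_rot: [-3.142, -0.001, -0.001]
ft_force: [-0.7, 0.5, -2.2]
grip_width: 0.0356
finger_force: 25.0
```

```bash
python3 -m jog '[{"translation":[0,0,0.05],"delta_rot":[0,0,0],"hand":-1},{"translation":[0,0,0.05],"delta_rot":[0,0,0],"hand":-1},{"translation":[0,0,0],"delta_rot":[0,0,0],"hand":-1}]'
```

```text
time: 7.4
tool_pos: [0.429, 0.1885, 0.0881]
tool_rot: [-3.142, -0.001, -0.002]
ft_force: [-0.0, -1.6, 5.3]
grip_width: 0.0355
finger_force: 25.0
```

```bash
python3 -m jog '[{"translation":[0,0,0],"delta_rot":[0,0,0],"hand":1},{"translation":[0,0,0],"delta_rot":[0,0,0],"hand":1},{"translation":[0,0,0],"delta_rot":[0,0,0],"hand":1},{"translation":[0,0,0],"delta_rot":[0,0,0],"hand":1},{"translation":[0,0,-2],"delta_rot":[0,0,0],"hand":1},{"translation":[0,0,-4],"delta_rot":[0,0,0],"hand":1},{"translation":[0,0,-4],"delta_rot":[0,0,0],"hand":1},{"translation":[0,0,-2],"delta_rot":[0,0,0],"hand":1},{"translation":[3,-1.2,0],"delta_rot":[0,0,0],"hand":1},{"translation":[4,-1.5,0],"delta_rot":[0,0,0],"hand":1}]'; python3 -m jog '[{"translation":[4,-1.5,0],"delta_rot":[0,0,0],"hand":1},{"translation":[4,-1.5,0],"delta_rot":[0,0,0],"hand":1},{"translation":[3.8,-1.65,0],"delta_rot":[0,0,0],"hand":1},{"translation":[0,0,0],"delta_rot":[0,0,0],"hand":1},{"translation":[0,0,0],"delta_rot":[0,0,0],"hand":1}]'
python3 - <<'E'
from h import *
cv2.imwrite("pics/s2.png",r.read_camera("side")[150:380,100:400,::-1].repeat(2,0).repeat(2,1))
E
```

```text
time: 8.65
tool_pos: [0.4992, 0.2159, 0.2083]
tool_rot: [-3.141, -0.001, -0.001]
ft_force: [-0.2, -0.4, -0.1]
grip_width: 0.0953
finger_force: 0.0
time: 9.28
tool_pos: [0.616, 0.2619, 0.2071]
tool_rot: [3.141, 0.001, -0.002]
ft_force: [0.0, -0.1, 1.4]
grip_width: 0.0949
finger_force: 0.0
```

View pics/s2.png

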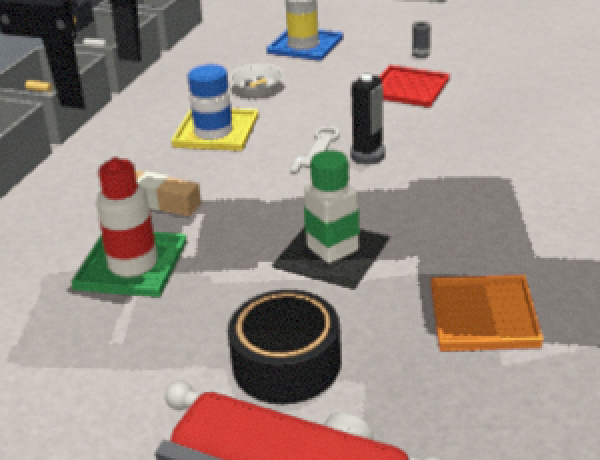

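The green bottle stands upright on the mat, crop (330,230). The gripper is above the red bottle, so I'll grip its cap.

```bash
python3 -m jog '[{"translation":[0.1,0,4],"delta_rot":[0,0,0],"hand":1},{"translation":[0,0,3.5],"delta_rot":[0,0,0],"hand":1},{"translation":[0,0,2.5],"delta_rot":[0,0,0],"hand":1},{"translation":[0,0,1.3],"delta_rot":[0,0,0],"hand":1},{"translation":[0,0,0],"delta_rot":[0,0,0],"hand":-1},{"translation":[0,0,0],"delta_rot":[0,0,0],"hand":-1},{"translation":[0,0,0],"delta_rot":[0,0,0],"hand":-1},{"translation":[0,0,0],"delta_rot":[0,0,0],"hand":-1},{"translation":[0,0,0],"delta_rot":[0,0,0],"hand":-1},{"translation":[0,0,0],"delta_rot":[0,0,0],"hand":-1}]'; python3 -m jog '[{"translation":[0,0,0],"delta_rot":[0,0,0],"hand":-1},{"translation":[0,0,0],"delta_rot":[0,0,0],"hand":-1},{"translation":[0,0,0],"delta_rot":[0,0,0],"hand":-1},{"translation":[0,0,0],"delta_rot":[0,0,0],"hand":-1}]'
python3 - <<'E'
from h import *
im=cv2.imread("pics/s1.png"); k=blobs(im,"red",2000)[0]
uv=cv2.convexHull(k)[:,0]/2.+[100,120]
print(cv2.minAreaRect(ray("top",uv,.012)[:,:2].astype(np.float32)))
E
```

```text
time: 10.58
tool_pos: [0.6176, 0.2621, 0.0947]
tool_rot: [3.142, 0.001, 0.0]
ft_force: [0.2, -0.5, 0.1]
grip_width: 0.0405
finger_force: 0.0
time: 11.08
tool_pos: [0.6176, 0.2621, 0.0946]
tool_rot: [3.142, 0.001, -0.0]
ft_force: [-1.0, 0.3, 0.2]
grip_width: 0.0334
finger_force: 25.0
((0.4386044144630432, -0.1954086571931839), (0.09311304986476898, 0.09193439781665802), 84.4443130493164)
```

```bash
python3 -m jog '[{"translation":[0,0,-1],"delta_rot":[0,0,0],"hand":-1},{"translation":[0,0,-3],"delta_rot":[0,0,0],"hand":-1},{"translation":[0,0,-4],"delta_rot":[0,0,0],"hand":-1},{"translation":[0,0,-4],"delta_rot":[0,0,0],"hand":-1},{"translation":[0,0,-3],"delta_rot":[0,0,0],"hand":-1},{"translation":[-0.4,1,0],"delta_rot":[0,0,0],"hand":-1},{"translation":[-1,2.5,0],"delta_rot":[0,0,0],"hand":-1},{"translation":[-1.6,4,0],"delta_rot":[0,0,0],"hand":-1},{"translation":[-1.6,4,0],"delta_rot":[0,0,0],"hand":-1},{"translation":[-1.6,4,0],"delta_rot":[0,0,0],"hand":-1}]'; python3 -m jog '[{"translation":[-1.6,4,0],"delta_rot":[0,0,0],"hand":-1},{"translation":[-1.6,4,0],"delta_rot":[0,0,0],"hand":-1},{"translation":[-1.6,4,0],"delta_rot":[0,0,0],"hand":-1},{"translation":[-1.6,4,0],"delta_rot":[0,0,0],"hand":-1},{"translation":[-1.6,4,0],"delta_rot":[0,0,0],"hand":-1},{"translation":[-1.6,4,0],"delta_rot":[0,0,0],"hand":-1},{"translation":[-1.3,3.5,0],"delta_rot":[0,0,0],"hand":-1},{"translation":[-0.7,1.8,0],"delta_rot":[0,0,0],"hand":-1},{"translation":[0,0,0],"delta_rot":[0,0,0],"hand":-1},{"translation":[0,0,0],"delta_rot":[0,0,0],"hand":-1}]'
```

```text
time: 12.32
tool_pos: [0.554, 0.1054, 0.243]
tool_rot: [3.141, 0.001, -0.004]
ft_force: [0.9, -0.5, -2.0]
grip_width: 0.0334
finger_force: 25.0
time: 13.58
tool_pos: [0.4394, -0.1855, 0.244]
tool_rot: [-3.141, -0.0, 0.002]
ft_force: [0.1, -0.8, -1.9]
grip_width: 0.0336
finger_force: 25.0
```

```bash
python3 -m jog '[{"translation":[0,0.9,1],"delta_rot":[0,0,0],"hand":-1},{"translation":[0,0,3.5],"delta_rot":[0,0,0],"hand":-1},{"translation":[0,0,4],"delta_rot":[0,0,0],"hand":-1},{"translation":[0,0,3.5],"delta_rot":[0,0,0],"hand":-1},{"translation":[0,0,1.5],"delta_rot":[0,0,0],"hand":-1},{"translation":[0,0,0.7],"delta_rot":[0,0,0],"hand":-1},{"translation":[0,0,0.4],"delta_rot":[0,0,0],"hand":-1},{"translation":[0,0,0.2],"delta_rot":[0,0,0],"hand":-1},{"translation":[0,0,0.05],"delta_rot":[0,0,0],"hand":-1},{"translation":[0,0,0],"delta_rot":[0,0,0],"hand":-1}]'
```

```text
time: 14.82
tool_pos: [0.44, -0.1951, 0.0965]
tool_rot: [3.141, 0.001, 0.001]
ft_force: [-0.8, -0.3, -2.4]
grip_width: 0.0335
finger_force: 25.0
```

```bash
python3 -m jog '[{"translation":[0,0,0.1],"delta_rot":[0,0,0],"hand":-1},{"translation":[0,0,0.05],"delta_rot":[0,0,0],"hand":-1},{"translation":[0,0,0.05],"delta_rot":[0,0,0],"hand":-1},{"translation":[0,0,0],"delta_rot":[0,0,0],"hand":-1}]'
```

```text
time: 15.32
tool_pos: [0.44, -0.195, 0.0945]
tool_rot: [3.141, 0.001, 0.001]
ft_force: [-1.1, 1.7, 4.2]
grip_width: 0.0335
finger_force: 25.0
```

```bash
python3 -m jog '[{"translation":[0,0,0],"delta_rot":[0,0,0],"hand":1},{"translation":[0,0,0],"delta_rot":[0,0,0],"hand":1},{"translation":[0,0,0],"delta_rot":[0,0,0],"hand":1},{"translation":[0,0,0],"delta_rot":[0,0,0],"hand":1},{"translation":[0,0,-2],"delta_rot":[0,0,0],"hand":1},{"translation":[0,0,-4],"delta_rot":[0,0,0],"hand":1},{"translation":[0,0,-4],"delta_rot":[0,0,0],"hand":1},{"translation":[0,0,-3],"delta_rot":[0,0,0],"hand":1},{"translation":[0,-2.5,0],"delta_rot":[0,0,0],"hand":1},{"translation":[0,-5,0],"delta_rot":[0,0,0],"hand":1}]'; python3 -m jog '[{"translation":[-0.3,-5,0],"delta_rot":[0,0,0],"hand":1},{"translation":[-0.3,-5,0],"delta_rot":[0,0,0],"hand":1},{"translation":[-0.3,-5,0],"delta_rot":[0,0,0],"hand":1},{"translation":[-0.2,-5,0],"delta_rot":[0,0,0],"hand":1},{"translation":[0,-5,0],"delta_rot":[0,0,0],"hand":1},{"translation":[0,-3.6,0],"delta_rot":[0,0,0],"hand":1},{"translation":[0,-2.2,0],"delta_rot":[0,0,0],"hand":1},{"translation":[0,0,0],"delta_rot":[0,0,0],"hand":1},{"translation":[0,0,0],"delta_rot":[0,0,0],"hand":1}]'
python3 - <<'E'
from h import *
im=r.read_camera("top")[:,:,::-1].copy(); cv2.imwrite("pics/s3.png",cv2.resize(im[80:330,60:480],(800,476)))
for k in blobs(im,"red")[:3]:
  (cx,cy),rad=cv2.minEnclosingCircle(k); print("red",cx,cy,rad,ray("top",(cx,cy),.118)[0])
for k in blobs(im,"green")[:3]:
  h=cv2.convexHull(k)[:,0].astype(float); print("green",cv2.minAreaRect(ray("top",h,.012)[:,:2].astype(np.float32)))
E
```

```text
time: 16.58
tool_pos: [0.4399, -0.1201, 0.2244]
tool_rot: [3.141, -0.003, 0.001]
ft_force: [0.1, 0.9, 0.5]
grip_width: 0.0949
finger_force: 0.0
time: 17.7
tool_pos: [0.4286, 0.1875, 0.224]
tool_rot: [3.141, 0.001, -0.0]
ft_force: [0.4, -0.5, -0.2]
grip_width: 0.0952
finger_force: 0.0
red 386.0 241.5 31.626829147338867 [ 0.4327136  -0.17176111  0.118     ]
green ((0.6189666986465454, 0.26327046751976013), (0.09138379991054535, 0.09082697331905365), 8.296794891357422)
green ((0.43955492973327637, 0.21817196905612946), (0.026356995105743408, 0.018158964812755585), 1.5205838680267334)
```

View pics/s3.png

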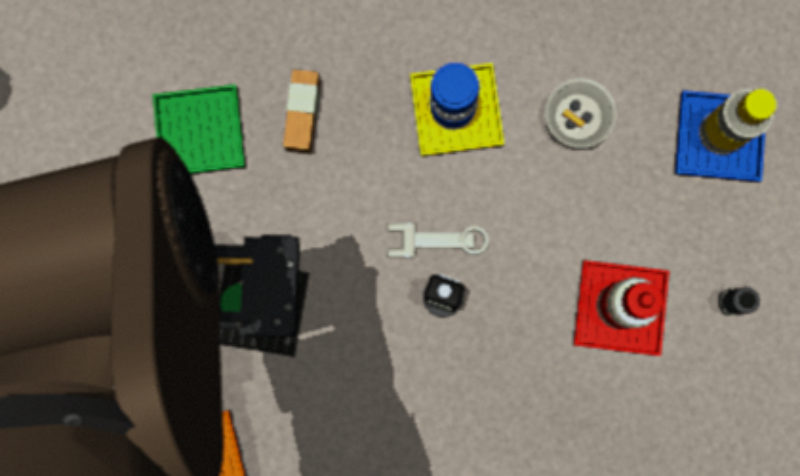

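The red bottle stands on the red tray, (635,303). The green tray, (200,130), is empty with its centre at (.619,.263). Next I'll take the green bottle from the mat.

```bash
python3 -m jog '[{"translation":[0,-0.1,4],"delta_rot":[0,0,0],"hand":1},{"translation":[0,0,4],"delta_rot":[0,0,0],"hand":1},{"translation":[0,0,3.5],"delta_rot":[0,0,0],"hand":1},{"translation":[0,0,2],"delta_rot":[0,0,0],"hand":1},{"translation":[0,0,0],"delta_rot":[0,0,0],"hand":-1},{"translation":[0,0,0],"delta_rot":[0,0,0],"hand":-1},{"translation":[0,0,0],"delta_rot":[0,0,0],"hand":-1},{"translation":[0,0,0],"delta_rot":[0,0,0],"hand":-1},{"translation":[0,0,0],"delta_rot":[0,0,0],"hand":-1},{"translation":[0,0,0],"delta_rot":[0,0,0],"hand":-1}]'; python3 -m jog '[{"translation":[0,0,0],"delta_rot":[0,0,0],"hand":-1},{"translation":[0,0,0],"delta_rot":[0,0,0],"hand":-1},{"translation":[0,0,0],"delta_rot":[0,0,0],"hand":-1},{"translation":[0,0,0],"delta_rot":[0,0,0],"hand":-1}]'
```

```text
time: 19.0
tool_pos: [0.4287, 0.189, 0.0892]
tool_rot: [3.142, 0.001, 0.0]
ft_force: [-0.3, -0.1, -0.9]
grip_width: 0.0406
finger_force: 0.0
time: 19.5
tool_pos: [0.4287, 0.189, 0.0891]
tool_rot: [3.142, 0.001, 0.0]
ft_force: [-0.2, -0.2, 1.0]
grip_width: 0.0354
finger_force: 25.0
```

```bash
python3 -m jog '[{"translation":[0,0,-1],"delta_rot":[0,0,0],"hand":-1},{"translation":[0,0,-3],"delta_rot":[0,0,0],"hand":-1},{"translation":[0,0,-4],"delta_rot":[0,0,0],"hand":-1},{"translation":[0,0,-2],"delta_rot":[0,0,0],"hand":-1},{"translation":[1.5,-0.6,0],"delta_rot":[0,0,0],"hand":-1},{"translation":[3,-1.2,0],"delta_rot":[0,0,0],"hand":-1},{"translation":[4,-1.5,0],"delta_rot":[0,0,0],"hand":-1},{"translation":[4,-1.5,0],"delta_rot":[0,0,0],"hand":-1},{"translation":[3.5,-1.4,0],"delta_rot":[0,0,0],"hand":-1},{"translation":[2,-0.8,0],"delta_rot":[0,0,0],"hand":-1}]'; python3 -m jog '[{"translation":[1,-0.4,0],"delta_rot":[0,0,0],"hand":-1},{"translation":[0,0,1],"delta_rot":[0,0,0],"hand":-1},{"translation":[0,0,3],"delta_rot":[0,0,0],"hand":-1},{"translation":[0,0,3],"delta_rot":[0,0,0],"hand":-1},{"translation":[0,0,1.6],"delta_rot":[0,0,0],"hand":-1},{"translation":[0,0,0.6],"delta_rot":[0,0,0],"hand":-1},{"translation":[0,0,0.3],"delta_rot":[0,0,0],"hand":-1},{"translation":[0,0,0.2],"delta_rot":[0,0,0],"hand":-1},{"translation":[0,0,0.05],"delta_rot":[0,0,0],"hand":-1},{"translation":[0,0,0],"delta_rot":[0,0,0],"hand":-1}]'
```

```text
time: 20.75
tool_pos: [0.6104, 0.2598, 0.1868]
tool_rot: [3.141, 0.001, -0.003]
ft_force: [-0.3, -0.1, -1.6]
grip_width: 0.0354
finger_force: 25.0
time: 22.0
tool_pos: [0.6188, 0.2632, 0.092]
tool_rot: [-3.141, -0.001, -0.001]
ft_force: [1.1, -0.4, -2.2]
grip_width: 0.0358
finger_force: 25.0
```

```bash
python3 -m jog '[{"translation":[0,0,0.1],"delta_rot":[0,0,0],"hand":-1},{"translation":[0,0,0.1],"delta_rot":[0,0,0],"hand":-1},{"translation":[0,0,0.05],"delta_rot":[0,0,0],"hand":-1},{"translation":[0,0,0.05],"delta_rot":[0,0,0],"hand":-1},{"translation":[0,0,0],"delta_rot":[0,0,0],"hand":-1}]'
```

```text
time: 22.62
tool_pos: [0.6189, 0.263, 0.0891]
tool_rot: [-3.142, -0.001, -0.001]
ft_force: [-0.1, -1.8, 4.4]
grip_width: 0.0356
finger_force: 25.0
```

```bash
python3 -m jog '[{"translation":[0,0,0],"delta_rot":[0,0,0],"hand":1},{"translation":[0,0,0],"delta_rot":[0,0,0],"hand":1},{"translation":[0,0,0],"delta_rot":[0,0,0],"hand":1},{"translation":[0,0,0],"delta_rot":[0,0,0],"hand":1},{"translation":[0,0,-2],"delta_rot":[0,0,0],"hand":1},{"translation":[0,0,-4],"delta_rot":[0,0,0],"hand":1},{"translation":[0,0,-4],"delta_rot":[0,0,0],"hand":1},{"translation":[0,0,-3.5],"delta_rot":[0,0,0],"hand":1},{"translation":[0,2.5,0],"delta_rot":[0,0,0],"hand":1},{"translation":[0,5,0],"delta_rot":[0,0,0],"hand":1}]'; python3 -m jog '[{"translation":[0.2,5,0],"delta_rot":[0,0,0],"hand":1},{"translation":[0.2,5,0],"delta_rot":[0,0,0],"hand":1},{"translation":[0.2,5,0],"delta_rot":[0,0,0],"hand":1},{"translation":[0.2,5,0],"delta_rot":[0,0,0],"hand":1},{"translation":[0.2,5,0],"delta_rot":[0,0,0],"hand":1},{"translation":[0.2,5,0],"delta_rot":[0,0,0],"hand":1},{"translation":[0,5,0],"delta_rot":[0,0,0],"hand":1},{"translation":[0,5,0],"delta_rot":[0,0,0],"hand":1},{"translation":[0,5,0],"delta_rot":[0,0,0],"hand":1},{"translation":[0,4.1,0],"delta_rot":[0,0,0],"hand":1}]';  python3 -m jog '[{"translation":[0,0,0],"delta_rot":[0,0,0],"hand":1},{"translation":[0,0,0],"delta_rot":[0,0,0],"hand":1}]'
python3 - <<'E'
from h import *
cv2.imwrite("pics/s4.png",r.read_camera("side")[120:320,100:400,::-1].repeat(2,0).repeat(2,1))
E
```

```text
time: 23.88
tool_pos: [0.6181, 0.1878, 0.2229]
tool_rot: [3.141, 0.004, -0.001]
ft_force: [0.3, -0.2, -0.9]
grip_width: 0.0949
finger_force: 0.0
time: 25.12
tool_pos: [0.6297, -0.3054, 0.2223]
tool_rot: [-3.141, 0.001, 0.003]
ft_force: [0.7, 0.4, -0.5]
grip_width: 0.0951
finger_force: 0.0
time: 25.38
tool_pos: [0.6303, -0.3027, 0.2227]
tool_rot: [-3.141, 0.0, 0.002]
ft_force: [-0.6, 0.9, 0.4]
grip_width: 0.0948
finger_force: 0.0
```

View pics/s4.png

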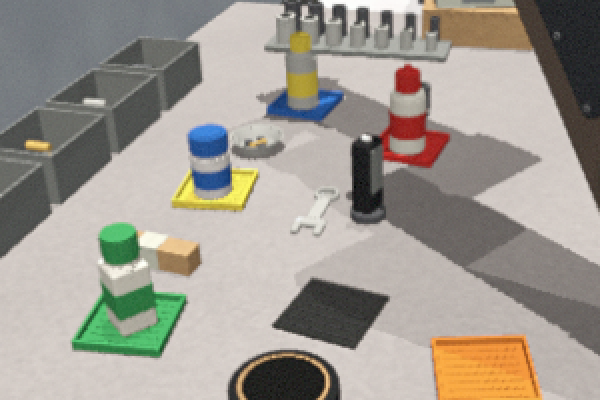

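Green and red are placed, and the tool is over the yellow can. Gripping it next.

```bash
python3 -m jog '[{"translation":[0.1,0,4],"delta_rot":[0,0,0],"hand":1},{"translation":[0,0,4],"delta_rot":[0,0,0],"hand":1},{"translation":[0,0,3],"delta_rot":[0,0,0],"hand":1},{"translation":[0,0,1.9],"delta_rot":[0,0,0],"hand":1},{"translation":[0,0,0],"delta_rot":[0,0,0],"hand":-1},{"translation":[0,0,0],"delta_rot":[0,0,0],"hand":-1},{"translation":[0,0,0],"delta_rot":[0,0,0],"hand":-1},{"translation":[0,0,0],"delta_rot":[0,0,0],"hand":-1},{"translation":[0,0,0],"delta_rot":[0,0,0],"hand":-1},{"translation":[0,0,0],"delta_rot":[0,0,0],"hand":-1}]'; python3 -m jog '[{"translation":[0,0,0],"delta_rot":[0,0,0],"hand":-1},{"translation":[0,0,0],"delta_rot":[0,0,0],"hand":-1},{"translation":[0,0,0],"delta_rot":[0,0,0],"hand":-1},{"translation":[0,0,0],"delta_rot":[0,0,0],"hand":-1}]'
```

```text
time: 26.68
tool_pos: [0.6319, -0.303, 0.0948]
tool_rot: [3.141, 0.001, 0.0]
ft_force: [0.3, 0.2, -0.3]
grip_width: 0.0405
finger_force: 0.0
time: 27.18
tool_pos: [0.6319, -0.3029, 0.0946]
tool_rot: [3.142, 0.001, -0.0]
ft_force: [-0.0, -0.3, 0.5]
grip_width: 0.0296
finger_force: 24.9
```

```bash
python3 -m jog '[{"translation":[0,0,-1],"delta_rot":[0,0,0],"hand":-1},{"translation":[0,0,-3],"delta_rot":[0,0,0],"hand":-1},{"translation":[0,0,-4],"delta_rot":[0,0,0],"hand":-1},{"translation":[0,0,-4],"delta_rot":[0,0,0],"hand":-1},{"translation":[0,0,-3],"delta_rot":[0,0,0],"hand":-1},{"translation":[-0.4,-1,0],"delta_rot":[0,0,0],"hand":-1},{"translation":[-1,-2.5,0],"delta_rot":[0,0,0],"hand":-1},{"translation":[-1.65,-4,0],"delta_rot":[0,0,0],"hand":-1},{"translation":[-1.65,-4,0],"delta_rot":[0,0,0],"hand":-1},{"translation":[-1.65,-4,0],"delta_rot":[0,0,0],"hand":-1}]'; python3 -m jog '[{"translation":[-1.65,-4,0],"delta_rot":[0,0,0],"hand":-1},{"translation":[-1.65,-4,0],"delta_rot":[0,0,0],"hand":-1},{"translation":[-1.65,-4,0],"delta_rot":[0,0,0],"hand":-1},{"translation":[-1.65,-4,0],"delta_rot":[0,0,0],"hand":-1},{"translation":[-1.65,-4,0],"delta_rot":[0,0,0],"hand":-1},{"translation":[-1.65,-4,0],"delta_rot":[0,0,0],"hand":-1},{"translation":[-1.65,-4,0],"delta_rot":[0,0,0],"hand":-1},{"translation":[-1.5,-3.5,0],"delta_rot":[0,0,0],"hand":-1},{"translation":[-0.9,-2.2,0],"delta_rot":[0,0,0],"hand":-1},{"translation":[0,0,0],"delta_rot":[0,0,0],"hand":-1}]'; python3 -m jog '[{"translation":[0,0,1],"delta_rot":[0,0,0],"hand":-1},{"translation":[0,0,3.5],"delta_rot":[0,0,0],"hand":-1},{"translation":[0,0,4],"delta_rot":[0,0,0],"hand":-1},{"translation":[0,0,3.5],"delta_rot":[0,0,0],"hand":-1},{"translation":[0,0,1.5],"delta_rot":[0,0,0],"hand":-1},{"translation":[0,0,0.7],"delta_rot":[0,0,0],"hand":-1},{"translation":[0,0,0.4],"delta_rot":[0,0,0],"hand":-1},{"translation":[0,0,0.2],"delta_rot":[0,0,0],"hand":-1},{"translation":[0,0,0],"delta_rot":[0,0,0],"hand":-1}]'
```

```text
time: 28.42
tool_pos: [0.5667, -0.1459, 0.243]
tool_rot: [-3.141, -0.001, 0.003]
ft_force: [0.7, 0.5, -1.1]
grip_width: 0.0295
finger_force: 24.9
time: 29.68
tool_pos: [0.427, 0.19, 0.2436]
tool_rot: [3.141, 0.005, -0.003]
ft_force: [0.2, 0.4, -1.7]
grip_width: 0.0295
finger_force: 24.9
time: 30.8
tool_pos: [0.4288, 0.189, 0.0969]
tool_rot: [-3.142, -0.001, -0.001]
ft_force: [0.3, 0.2, -2.0]
grip_width: 0.0297
finger_force: 24.9
```

```bash
python3 -m jog '[{"translation":[0,0,0.1],"delta_rot":[0,0,0],"hand":-1},{"translation":[0,0,0.1],"delta_rot":[0,0,0],"hand":-1},{"translation":[0,0,0.05],"delta_rot":[0,0,0],"hand":-1},{"translation":[0,0,0],"delta_rot":[0,0,0],"hand":-1}]'
```

```text
time: 31.3
tool_pos: [0.429, 0.189, 0.0945]
tool_rot: [-3.142, -0.001, -0.001]
ft_force: [-0.7, -0.9, 5.5]
grip_width: 0.0294
finger_force: 25.0
```

```bash
python3 -m jog '[{"translation":[0,0,0],"delta_rot":[0,0,0],"hand":1},{"translation":[0,0,0],"delta_rot":[0,0,0],"hand":1},{"translation":[0,0,0],"delta_rot":[0,0,0],"hand":1},{"translation":[0,0,0],"delta_rot":[0,0,0],"hand":1},{"translation":[0,0,-2],"delta_rot":[0,0,0],"hand":1},{"translation":[0,0,-4],"delta_rot":[0,0,0],"hand":1},{"translation":[0,0,-4],"delta_rot":[0,0,0],"hand":1},{"translation":[0,0,-2],"delta_rot":[0,0,0],"hand":1},{"translation":[1.8,1.7,0],"delta_rot":[0,0,0],"hand":1},{"translation":[4.5,4.1,0],"delta_rot":[0,0,0],"hand":1}]'; python3 -m jog '[{"translation":[4.5,4.1,0],"delta_rot":[0,0,0],"hand":1},{"translation":[4.5,4.1,0],"delta_rot":[0,0,0],"hand":1},{"translation":[4.5,4.1,0],"delta_rot":[0,0,0],"hand":1},{"translation":[2.3,2,0],"delta_rot":[0,0,0],"hand":1},{"translation":[0,0,0],"delta_rot":[0,0,0],"hand":1},{"translation":[0,0,0],"delta_rot":[0,0,0],"hand":1}]'
python3 - <<'E'
from h import *
cv2.imwrite("pics/s5.png",r.read_camera("side")[120:320,100:400,::-1].repeat(2,0).repeat(2,1))
im=r.read_camera("top")[:,:,::-1].copy()
h=cv2.convexHull(blobs(im,"blue")[0])[:,0].astype(float); print("blue tray",cv2.minAreaRect(ray("top",h,.012)[:,:2].astype(np.float32)))
E
```

```text
time: 32.55
tool_pos: [0.4916, 0.1315, 0.2148]
tool_rot: [-3.141, -0.006, -0.001]
ft_force: [0.2, 0.9, 0.0]
grip_width: 0.0949
finger_force: 0.0
time: 33.3
tool_pos: [0.6491, -0.0114, 0.2139]
tool_rot: [-3.141, -0.001, 0.001]
ft_force: [0.7, -0.0, 0.3]
grip_width: 0.0954
finger_force: 0.0
blue tray ((0.6272187232971191, -0.30126282572746277), (0.09221328794956207, 0.09219277650117874), 85.95773315429688)
```

View pics/s5.png

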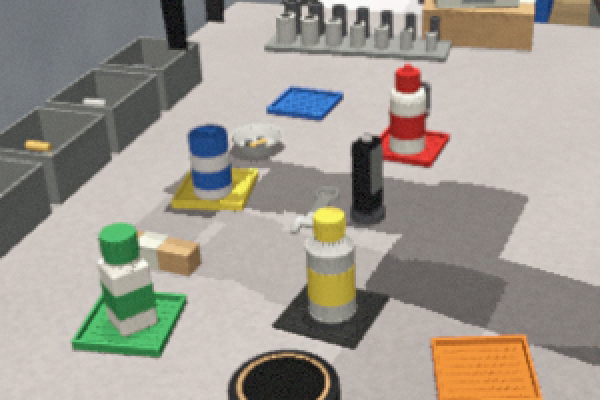

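The yellow can is on the mat, crop (330,265), and the blue tray (305,103) is free. Next the blue tub.

```bash
python3 -m jog '[{"translation":[0.1,0,4],"delta_rot":[0,0,0],"hand":1},{"translation":[0,0,4],"delta_rot":[0,0,0],"hand":1},{"translation":[0,0,4],"delta_rot":[0,0,0],"hand":1},{"translation":[0,0,2.3],"delta_rot":[0,0,0],"hand":1},{"translation":[0,0,1],"delta_rot":[0,0,0],"hand":1},{"translation":[0,0,0],"delta_rot":[0,0,0],"hand":-1},{"translation":[0,0,0],"delta_rot":[0,0,0],"hand":-1},{"translation":[0,0,0],"delta_rot":[0,0,0],"hand":-1},{"translation":[0,0,0],"delta_rot":[0,0,0],"hand":-1},{"translation":[0,0,0],"delta_rot":[0,0,0],"hand":-1}]' 30; python3 -m jog '[{"translation":[0,0,0],"delta_rot":[0,0,0],"hand":-1},{"translation":[0,0,0],"delta_rot":[0,0,0],"hand":-1},{"translation":[0,0,0],"delta_rot":[0,0,0],"hand":-1},{"translation":[0,0,0],"delta_rot":[0,0,0],"hand":-1}]'
```

```text
time: 34.65
tool_pos: [0.6508, -0.0119, 0.0614]
tool_rot: [3.141, 0.001, 0.0]
ft_force: [0.3, 0.9, -0.5]
grip_width: 0.0505
finger_force: 0.0
time: 35.15
tool_pos: [0.6508, -0.0119, 0.0612]
tool_rot: [3.141, 0.001, 0.0]
ft_force: [0.1, -0.7, 3.9]
grip_width: 0.0474
finger_force: 30.0
```

```bash
python3 -m jog '[{"translation":[0,0,-1],"delta_rot":[0,0,0],"hand":-1},{"translation":[0,0,-3],"delta_rot":[0,0,0],"hand":-1},{"translation":[0,0,-4],"delta_rot":[0,0,0],"hand":-1},{"translation":[0,0,-2],"delta_rot":[0,0,0],"hand":-1},{"translation":[0,1,0],"delta_rot":[0,0,0],"hand":-1},{"translation":[-0.3,2.5,0],"delta_rot":[0,0,0],"hand":-1},{"translation":[-0.3,4,0],"delta_rot":[0,0,0],"hand":-1},{"translation":[-0.3,4,0],"delta_rot":[0,0,0],"hand":-1},{"translation":[-0.3,4,0],"delta_rot":[0,0,0],"hand":-1},{"translation":[-0.3,4,0],"delta_rot":[0,0,0],"hand":-1}]'; python3 -m jog '[{"translation":[-0.3,4,0],"delta_rot":[0,0,0],"hand":-1},{"translation":[-0.3,3.5,0],"delta_rot":[0,0,0],"hand":-1},{"translation":[-0.3,1.9,0],"delta_rot":[0,0,0],"hand":-1},{"translation":[0,0,0],"delta_rot":[0,0,0],"hand":-1},{"translation":[0,0,1],"delta_rot":[0,0,0],"hand":-1},{"translation":[0,0,3],"delta_rot":[0,0,0],"hand":-1},{"translation":[0,0,3],"delta_rot":[0,0,0],"hand":-1},{"translation":[0,0,1.6],"delta_rot":[0,0,0],"hand":-1},{"translation":[0,0,0.7],"delta_rot":[0,0,0],"hand":-1},{"translation":[0,0,0.3],"delta_rot":[0,0,0],"hand":-1}]';  python3 -m jog '[{"translation":[0,0,0.1],"delta_rot":[0,0,0],"hand":-1},{"translation":[0,0,0],"delta_rot":[0,0,0],"hand":-1}]'
```

```text
time: 36.4
tool_pos: [0.6349, -0.2086, 0.1595]
tool_rot: [-3.141, -0.0, 0.003]
ft_force: [0.2, 0.0, -2.4]
grip_width: 0.0474
finger_force: 30.0
time: 37.65
tool_pos: [0.6273, -0.3007, 0.0654]
tool_rot: [3.141, 0.001, 0.001]
ft_force: [-0.5, 0.2, -1.6]
grip_width: 0.0476
finger_force: 30.0
time: 37.9
tool_pos: [0.6271, -0.3011, 0.0648]
tool_rot: [3.141, 0.001, 0.001]
ft_force: [0.0, -0.5, -2.5]
grip_width: 0.0476
finger_force: 30.0
```

```bash
python3 -m jog '[{"translation":[0,0,0.15],"delta_rot":[0,0,0],"hand":-1},{"translation":[0,0,0.1],"delta_rot":[0,0,0],"hand":-1},{"translation":[0,0,0.05],"delta_rot":[0,0,0],"hand":-1},{"translation":[0,0,0.05],"delta_rot":[0,0,0],"hand":-1},{"translation":[0,0,0],"delta_rot":[0,0,0],"hand":-1}]'
```

```text
time: 38.52
tool_pos: [0.627, -0.301, 0.0613]
tool_rot: [3.141, 0.001, 0.001]
ft_force: [-2.6, -0.0, 5.0]
grip_width: 0.0478
finger_force: 30.0
```

```bash
python3 -m jog '[{"translation":[0,0,0],"delta_rot":[0,0,0],"hand":1},{"translation":[0,0,0],"delta_rot":[0,0,0],"hand":1},{"translation":[0,0,0],"delta_rot":[0,0,0],"hand":1},{"translation":[0,0,0],"delta_rot":[0,0,0],"hand":1},{"translation":[0,0,-2],"delta_rot":[0,0,0],"hand":1},{"translation":[0,0,-4],"delta_rot":[0,0,0],"hand":1},{"translation":[0,0,-4],"delta_rot":[0,0,0],"hand":1},{"translation":[0,0,-4],"delta_rot":[0,0,0],"hand":1},{"translation":[0,0,-2.5],"delta_rot":[0,0,0],"hand":1},{"translation":[-1,-2.5,0],"delta_rot":[0,0,0],"hand":1}]'; python3 -m jog '[{"translation":[-2,-5,0],"delta_rot":[0,0,0],"hand":1},{"translation":[-2,-5,0],"delta_rot":[0,0,0],"hand":1},{"translation":[-2,-5,0],"delta_rot":[0,0,0],"hand":1},{"translation":[-2,-5,0],"delta_rot":[0,0,0],"hand":1},{"translation":[-2,-5,0],"delta_rot":[0,0,0],"hand":1},{"translation":[-2,-5,0],"delta_rot":[0,0,0],"hand":1},{"translation":[-2,-5,0],"delta_rot":[0,0,0],"hand":1},{"translation":[-2,-5,0],"delta_rot":[0,0,0],"hand":1},{"translation":[-1.8,-4.3,0],"delta_rot":[0,0,0],"hand":1},{"translation":[-1,-2.2,0],"delta_rot":[0,0,0],"hand":1}]';  python3 -m jog '[{"translation":[0,0,0],"delta_rot":[0,0,0],"hand":1},{"translation":[0,0,0],"delta_rot":[0,0,0],"hand":1}]'
python3 - <<'E'
from h import *
im=r.read_camera("top")[:,:,::-1].copy()
cv2.imwrite("pics/s6.png",cv2.resize(im[80:330,60:480],(800,476)))
h=cv2.convexHull(blobs(im,"yellow",300)[0])[:,0].astype(float); print("yellow tray",cv2.minAreaRect(ray("top",h,.012)[:,:2].astype(np.float32)))
E
```

```text
time: 39.78
tool_pos: [0.6175, -0.277, 0.2293]
tool_rot: [3.139, -0.001, 0.007]
ft_force: [0.5, 0.3, -1.1]
grip_width: 0.0952
finger_force: 0.0
time: 41.02
tool_pos: [0.4278, 0.1908, 0.2271]
tool_rot: [-3.141, -0.004, -0.003]
ft_force: [0.7, -0.3, -0.2]
grip_width: 0.0952
finger_force: 0.0
time: 41.28
tool_pos: [0.429, 0.1886, 0.2263]
tool_rot: [-3.142, -0.001, -0.002]
ft_force: [0.5, -0.4, 0.0]
grip_width: 0.0953
finger_force: 0.0
yellow tray ((0.6496809720993042, -0.015812348574399948), (0.09316406399011612, 0.09178195893764496), 9.140839576721191)
```

View pics/s6.png

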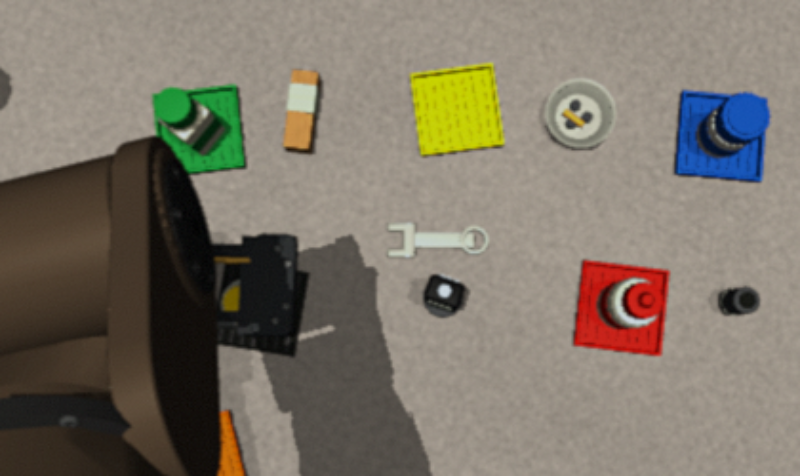

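Blue tub on the blue tray (728,128), green bottle on the green tray (195,120), red bottle on the red tray. The yellow tray (458,110) is free. The yellow can goes last.

```bash
python3 -m jog '[{"translation":[0,0,4],"delta_rot":[0,0,0],"hand":1},{"translation":[0,0,4],"delta_rot":[0,0,0],"hand":1},{"translation":[0,0,3.2],"delta_rot":[0,0,0],"hand":1},{"translation":[0,0,2],"delta_rot":[0,0,0],"hand":1},{"translation":[0,0,0],"delta_rot":[0,0,0],"hand":-1},{"translation":[0,0,0],"delta_rot":[0,0,0],"hand":-1},{"translation":[0,0,0],"delta_rot":[0,0,0],"hand":-1},{"translation":[0,0,0],"delta_rot":[0,0,0],"hand":-1},{"translation":[0,0,0],"delta_rot":[0,0,0],"hand":-1},{"translation":[0,0,0],"delta_rot":[0,0,0],"hand":-1}]' 25; python3 -m jog '[{"translation":[0,0,0],"delta_rot":[0,0,0],"hand":-1},{"translation":[0,0,0],"delta_rot":[0,0,0],"hand":-1},{"translation":[0,0,0],"delta_rot":[0,0,0],"hand":-1},{"translation":[0,0,0],"delta_rot":[0,0,0],"hand":-1}]'
```

```text
time: 42.58
tool_pos: [0.4287, 0.189, 0.0937]
tool_rot: [3.142, 0.001, 0.0]
ft_force: [0.6, 0.3, 0.4]
grip_width: 0.0409
finger_force: 0.0
time: 43.08
tool_pos: [0.4286, 0.189, 0.0936]
tool_rot: [3.142, 0.001, -0.0]
ft_force: [0.4, 0.4, -0.2]
grip_width: 0.0297
finger_force: 25.0
```

```bash
python3 -m jog '[{"translation":[0,0,-1],"delta_rot":[0,0,0],"hand":-1},{"translation":[0,0,-3],"delta_rot":[0,0,0],"hand":-1},{"translation":[0,0,-4],"delta_rot":[0,0,0],"hand":-1},{"translation":[0,0,-2],"delta_rot":[0,0,0],"hand":-1},{"translation":[1,0.9,0],"delta_rot":[0,0,0],"hand":-1},{"translation":[2.2,2.1,0],"delta_rot":[0,0,0],"hand":-1},{"translation":[3.2,3,0],"delta_rot":[0,0,0],"hand":-1},{"translation":[3.2,3,0],"delta_rot":[0,0,0],"hand":-1},{"translation":[3.2,3,0],"delta_rot":[0,0,0],"hand":-1},{"translation":[3.2,3,0],"delta_rot":[0,0,0],"hand":-1}]'; python3 -m jog '[{"translation":[3.2,3,0],"delta_rot":[0,0,0],"hand":-1},{"translation":[2,1.7,0],"delta_rot":[0,0,0],"hand":-1},{"translation":[0.9,0.8,0],"delta_rot":[0,0,0],"hand":-1},{"translation":[0,0,0],"delta_rot":[0,0,0],"hand":-1},{"translation":[0,0,1],"delta_rot":[0,0,0],"hand":-1},{"translation":[0,0,3],"delta_rot":[0,0,0],"hand":-1},{"translation":[0,0,3],"delta_rot":[0,0,0],"hand":-1},{"translation":[0,0,1.6],"delta_rot":[0,0,0],"hand":-1},{"translation":[0,0,0.7],"delta_rot":[0,0,0],"hand":-1},{"translation":[0,0,0.3],"delta_rot":[0,0,0],"hand":-1}]';  python3 -m jog '[{"translation":[0,0,0.1],"delta_rot":[0,0,0],"hand":-1},{"translation":[0,0,0],"delta_rot":[0,0,0],"hand":-1}]'
```

```text
time: 44.32
tool_pos: [0.5897, 0.0371, 0.1922]
tool_rot: [3.142, 0.0, -0.003]
ft_force: [-0.4, 0.2, -1.1]
grip_width: 0.0295
finger_force: 25.0
time: 45.58
tool_pos: [0.65, -0.0157, 0.0979]
tool_rot: [3.141, 0.001, 0.001]
ft_force: [0.7, -0.3, -1.4]
grip_width: 0.0297
finger_force: 25.0
time: 45.82
tool_pos: [0.65, -0.0159, 0.0972]
tool_rot: [3.141, 0.001, 0.002]
ft_force: [-0.0, -0.2, -1.7]
grip_width: 0.0294
finger_force: 25.0
```

```bash
python3 -m jog '[{"translation":[0,0,0.15],"delta_rot":[0,0,0],"hand":-1},{"translation":[0,0,0.1],"delta_rot":[0,0,0],"hand":-1},{"translation":[0,0,0.05],"delta_rot":[0,0,0],"hand":-1},{"translation":[0,0,0.05],"delta_rot":[0,0,0],"hand":-1},{"translation":[0,0,0],"delta_rot":[0,0,0],"hand":-1}]'
```

```text
time: 46.45
tool_pos: [0.65, -0.016, 0.0936]
tool_rot: [3.141, 0.001, 0.001]
ft_force: [-0.3, -0.3, 3.8]
grip_width: 0.0296
finger_force: 25.0
```

```bash
python3 -m jog '[{"translation":[0,0,0],"delta_rot":[0,0,0],"hand":1},{"translation":[0,0,0],"delta_rot":[0,0,0],"hand":1},{"translation":[0,0,0],"delta_rot":[0,0,0],"hand":1},{"translation":[0,0,0],"delta_rot":[0,0,0],"hand":1},{"translation":[0,0,-2],"delta_rot":[0,0,0],"hand":1},{"translation":[0,0,-4],"delta_rot":[0,0,0],"hand":1},{"translation":[0,0,-4],"delta_rot":[0,0,0],"hand":1},{"translation":[0,0,-4],"delta_rot":[0,0,0],"hand":1},{"translation":[-2,-2,0],"delta_rot":[0,0,0],"hand":1},{"translation":[-4,-4,0],"delta_rot":[0,0,0],"hand":1}]'; python3 -m jog '[{"translation":[-4,-4,0],"delta_rot":[0,0,0],"hand":1},{"translation":[-4,-4,0],"delta_rot":[0,0,0],"hand":1},{"translation":[-4,-4,0],"delta_rot":[0,0,0],"hand":1},{"translation":[-2,-2,0],"delta_rot":[0,0,0],"hand":1},{"translation":[0,0,0],"delta_rot":[0,0,0],"hand":1},{"translation":[0,0,0],"delta_rot":[0,0,0],"hand":1}]'
python3 - <<'E'
from h import *
im=r.read_camera("top")[:,:,::-1].copy(); s=r.read_camera("side")[:,:,::-1]
a=cv2.resize(im[80:330,60:480],(504,300)); b=cv2.resize(s[120:320,100:400],(504,300)); cv2.imwrite("pics/s7.png",np.vstack([a,b]))
E
```

```text
time: 47.7
tool_pos: [0.5897, 0.0439, 0.2331]
tool_rot: [3.141, -0.002, 0.001]
ft_force: [-0.7, 1.0, 0.1]
grip_width: 0.0953
finger_force: 0.0
time: 48.45
tool_pos: [0.4503, 0.1838, 0.2332]
tool_rot: [3.142, 0.001, 0.001]
ft_force: [-0.1, 0.2, 0.6]
grip_width: 0.095
finger_force: 0.0
```

View pics/s7.png

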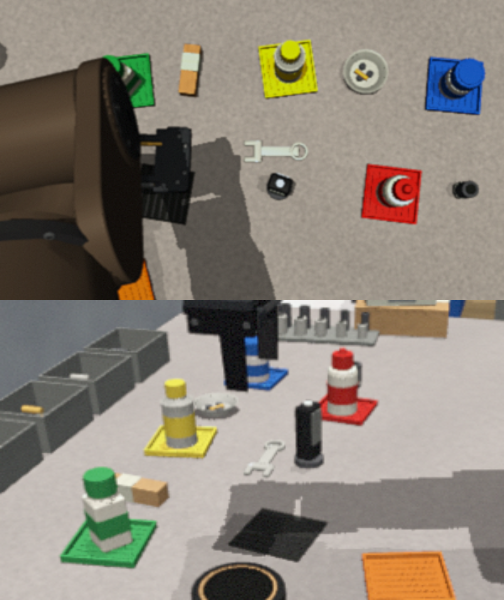

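All four containers stand upright in the middle of their own trays, the mat is empty and the work light is where it was. Handing in.

```bash
python3 -c "
from station import r
print(r.finish_job())"
```

```text
the job is handed in; nothing more can be done
None
```

All four containers were set down upright on the trays of their own colour, the mat is empty and the work light stands untouched; I handed the job in at about 48.5 s of the 136 s (no verdict returned).

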